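# Rock the caught mixing ball down through the bottle's neck and put the bottle away

## Task

The steel mixing ball of the clear bottle is caught on the moulded fins inside its narrow neck. Pick the bottle up and rock it side to side, along the wide direction of its neck and never tipping it right over, until the ball has dropped through into the belly; then set the bottle down gently (do not drop it), standing upright in the free compartment of the caddy, and let go. Leave the other things where they are.

Things in the scene. Friction and masses are not known exactly. Their poses are not given: they have to be found in the camera images.
- bottle_mid (a point): Clear, flat-sided plastic bottle, 195 mm tall, about 160 g, loose, standing upright on the table. This point is its centre, half-way up (97.5 mm above its underside). Axes: z up along the bottle, y along its wide direction, x along its narrow one. Belly: 64 mm (y) by 52 mm (x), from the underside to 105 mm up; the shoulder narrows to the neck.
- bottle_neck (a point): Centre of the bottle's neck, 165 mm above its underside, a good place to grip from above across y; axes as the bottle. The neck is a flat open tube, outside 44 mm (y) by 26 mm (x), from 124 to 195 mm above the underside; bore 36 mm (y) by 18 mm (x). Two white fins stand inside on opposite walls, one above the other.
- upper_fin (a point): Middle of the upper fin in the neck, 160 mm above the underside; axes as the bottle. 3 mm thick, it spans the -y half of the bore and slopes 12 degrees down to the -y wall. The ball lies on it and rolls off its free edge on to the lower fin when the bottle's top is leaned towards +y by clearly more than 12 degrees (25 to 35 is ample, held half a second).
- lower_fin (a point): Middle of the lower fin in the neck, 135 mm above the underside; axes as the bottle. Mirror image of the upper fin: it spans the +y half of the bore and slopes 12 degrees down to the +y wall. A like lean of the top towards -y then lets the ball fall into the belly. Further rocking to and fro does no harm.
- ball_center (a point): Centre of the loose steel mixing ball, 14 mm in diameter, 12 g. It starts on the upper fin, about 167 mm above the bottle's underside; freed, it lies on the belly's floor, 11 mm above the underside.
- free_slot (a point): Centre of the floor of the caddy's free compartment (top of a 3 mm black rubber mat, 8 mm above the table); axes as the caddy's, z up. Any of the three compartments may be the free one; the other two hold stock. The bottle fits with its y along the caddy's y, either way round.
- caddy_in (a point): Centre of the inner floor, 5 mm above the table, of the caddy: a fixed grey open tray, 285 mm (y) by 90 mm (x), rim 60 mm above the table, with three equal compartments in a row along y, each about 88 mm (y) by 80 mm (x) inside. Axes as the caddy's.
- softener: Bystander: round white bottle, 54 mm in diameter, 130 mm tall, standing in the caddy. Origin at the centre of its underside.
- starch: Bystander: round white jar, 62 mm in diameter, 100 mm tall, standing in the caddy. Origin at the centre of its underside.
- scoop: Bystander: white plastic cup, 68 mm in diameter, 60 mm tall, on the table beyond the work. Origin at the centre of its underside.
- lint_brush: Bystander: hand brush, 200 mm long and low, lying on the table between bottle and caddy. Origin under its middle, long axis x.
- bottle: The same clear bottle: its origin is the centre of its underside, axes as at its centre.
Things that resemble listed ones, but are neither listed nor needed, are in the scene too. What is shaped like the bottle but red is not meant.

How it is judged:
By the outcome, as a careful person would: the job done as asked, in the order asked, and still so for the second after the job is handed in, with the robot touching nothing.
It also fails if it takes over 48 s, if anything falls off the work surface, if the arm or the gripper's body presses on something with over 40 N, if the wrist force passes 120 N, or if a joint passes its speed limit or range.

## Robot

A 6-joint arm with a two-finger parallel gripper is mounted at the origin on the work surface. World frame = base frame: x ahead of the robot, y to its left, z up, the work surface at z = 0. Lengths are in m, angles in rad, forces in N, time in s.
With the tool pointing down it reaches from about 0.25 to 0.775 m from the base axis. Payload 4 kg.
Tool frame: the origin (TCP) lies at the centre of the arm's flange, where the gripper is bolted on; the fingertips stand 199 mm ahead of it and the grasp point (between the pads) lies 180 mm ahead of it (robot.tcp_to_tips is the distance from the TCP to the fingertips, in m); z points along the fingers, y is the line along which they close (so a half turn about z gives the same grasp; the last joint's range is limited). The gripper opens to 94 mm and grips with 3 to 60 N. Pads are 16 mm wide; open, the fingers measure 119 mm over their backs; the gripper's body (75 mm by 177 mm) begins 78 mm behind the grasp point.
Start: joints at [1.04, 0.087, 1.371, -0, 1.684, -0.103], TCP at [0.228, 0.5, 0.405] pointing down, gripper open.
Joint ranges: [-3.1, 3.1], [-0.76, 2.03], [0.27, 2.55], [-1.08, 4.22], [0.17, 2.65], [-2.57, 2.57]. Speed limits (rad/s): [2.79, 2.79, 3.14, 3.14, 3.14, 3.14].

## Interface

Orientations are given as [roll, pitch, yaw] about the fixed x, y, z axes, in that order (R = Rz(yaw) Ry(pitch) Rx(roll)).
In Python, from bench import telemetry, snapshot, ticket, robot gives the robot as it stands.
- The arm moves only by the tool apply_moves, never from a script. Its argument "moves" is a list that holds one entry, the list of rows, each a list of 5 numbers: the shift along the tool's x, y, z in units of 50 mm (1.0 is 50 mm), then the turn about the tool's z in units of 10 degrees (1.0 is 10 degrees), then the closure, from 0 (fully open) to 1 (shut). A call has 1 to 10 rows; each row is the pose to reach, as a shift and turn from the pose commanded when the call began, along the tool's axes at that moment; what a row does not reach only later rows make up. A row lasts 1/8 s, in which the tool goes at most 62.5 mm and 10.7 degrees, less where a joint would pass 70% of its speed; a pose out of reach is approached as far as the arm can. A call with a gripper value outside its range is refused whole. The fingers move at their own pace and stop on an object; the grip force is fixed at half the most. Time passes only in rows, so rows that repeat a pose let the fingers close. It gives the time, the measured TCP pose, the force, the opening and the grip force at its end, in the units of the state.
- telemetry.get_obs(): the state, without advancing time (a new reading comes with each control period).
- snapshot(name): name is "side" or "top"; returns a dict with "image" (420x560x3 uint8, red, green, blue), "fovy" (degrees; the focal length in pixels is half the picture's height over the tangent of half this angle, whatever the lens; pixels are square), "cx", "cy" (the principal point, pixels), "D" ([k1, k2, p1, p2, k3] as OpenCV has them; the pictures are not rectified), "R" (3x3) and "t" (3): a world point X has camera coordinates R X + t. Camera axes: x right, y down, z forward; pixel columns grow to the right and rows downward; lengths in m; the calibration is good to about 2 mm. A picture is of the moment at which its call begins. There is no depth.
- ticket.close_job(): hands the job in; it is judged then, once.
The state is a dict: "time": time; "joint_positions": joint angles; "qvel": joint speeds; "joint_torque": joint torques, N m; "tool_pos": TCP position; "ee_rot": TCP orientation; "wrist_force": force on the tool from outside, world axes, zero at the start; "wrist_torque": the same for the moment, N m; "width": finger opening in m; "finger_force": force on a finger pad.
Only numpy, scipy, OpenCV 4.12 (cv2) and the standard library are available. Lean on these libraries where they do the work, as an engineer would, in place of code of your own. Each camera call takes 0.05 s, during which the arm holds its last target. There are 200 camera calls.

## Working session

There is one attempt and no reset: what is moved stays moved. The work goes in short steps, Python scripts to look and compute and a tool call to move; the robot and the scene stay as the last step left them, time stands still between calls to the robot, and variables do not carry over. Pictures are saved under pics/ and viewed, at most 10 in all, crops included, and the job is handed in when it is done.

Besides the shell and the picture viewer there is one more tool, called after "Request:" as name(argument=value, ...) on one line, values as JSON. apply_moves: Moves the arm, as the interface text tells. Its arguments: {"type":"object","properties":{"moves":{"type":"array","items":{"type":"array","items":{"type":"array","items":{"type":"number"}}}}},"required":["moves"]}

```bash
mkdir -p pics; ls; cat > h.py <<'E'
import numpy as np, cv2, pickle
from bench import telemetry, snapshot, ticket, robot
def grab(n,f):
    s=snapshot(n); cv2.imwrite(f'pics/{f}.png',cv2.cvtColor(s['image'],cv2.COLOR_RGB2BGR)); pickle.dump(s,open(f'pics/{f}.pkl','wb')); return s
def load(f): return pickle.load(open(f'pics/{f}.pkl','rb'))
def K(s):
    f=s['image'].shape[0]/2/np.tan(np.radians(s['fovy'])/2); return np.array([[f,0,s['cx']],[0,f,s['cy']],[0,0,1.]])
def onz(s,px,z):  # pixel -> world on plane z
    u=cv2.undistortPoints(np.array([[px]],float),K(s),np.array(s['D'],float))[0,0]
    R=np.array(s['R']);c=-R.T@np.array(s['t']);d=R.T@np.array([u[0],u[1],1]); return (c+d*(z-c[2])/d[2]).round(4)
def proj(s,X):
    return cv2.projectPoints(np.array(X,float).reshape(-1,1,3),cv2.Rodrigues(np.array(s['R'],float))[0],np.array(s['t'],float),K(s),np.array(s['D'],float))[0][:,0].round(1)
def crop(f,x0,y0,x1,y1,k,out):
    im=cv2.imread(f'pics/{f}.png')[y0:y1,x0:x1]; cv2.imwrite(f'pics/{out}.png',cv2.resize(im,None,fx=k,fy=k,interpolation=cv2.INTER_CUBIC))
E
python3 - <<'E'
from h import *
for n in('top','side'):
    s=grab(n,n+'0'); R=np.array(s['R']); print(n,-R.T@np.array(s['t']),R[2])
o=telemetry.get_obs();print(o)
E
```

```text
pics
top [ 0.45748682 -0.02221983  1.05890249] [ 0.12502827  0.0320168  -0.99163645]
side [0.52498283 0.72940394 0.8386926 ] [ 0.05631958 -0.71849839 -0.69324467]
{'time': 0.1, 'joint_positions': array([ 1.03992729e+00,  8.78761366e-02,  1.37204581e+00,  6.46678629e-06,
        1.68363144e+00, -1.03093862e-01]), 'qvel': array([-0.0003755 , -0.000443  , -0.00373796, -0.00076527,  0.0006662 ,
        0.0014817 ]), 'joint_torque': array([ 1.94566128e-03, -3.41252267e+01, -3.03302693e+01,  7.21094222e-02,
        3.03488004e-02, -8.69912219e-05]), 'tool_pos': array([0.22811682, 0.50035555, 0.40365264]), 'ee_rot': array([-3.13964299e+00, -2.08174306e-04,  2.71381800e+00]), 'wrist_force': array([-0.35358947,  0.62327963,  0.09712982]), 'wrist_torque': array([ 0.00598913, -0.01642827,  0.04842971]), 'finger_force': 0.0, 'width': 0.09368244848867716}
```

View pics/top0.png

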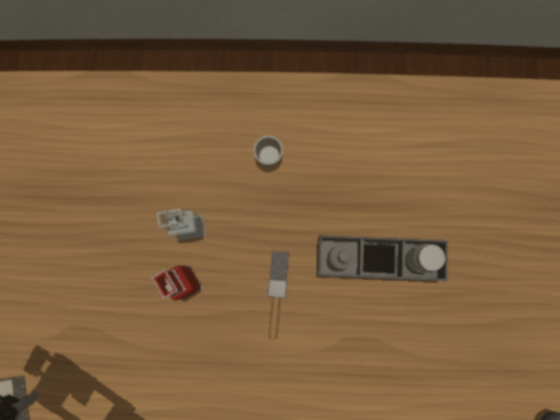

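View pics/side0.png

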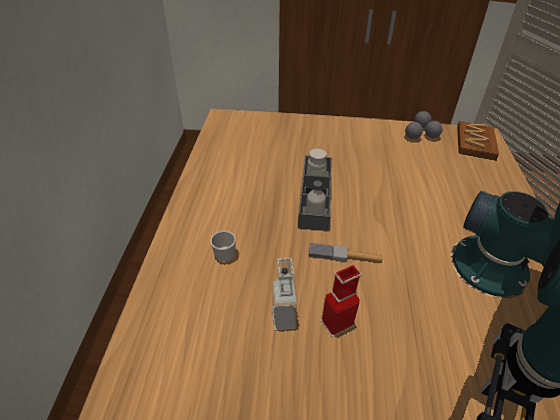

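Top view: the clear bottle has its neck opening at about (171,218), and the red look-alike is at (175,283). The caddy's free (black mat) compartment is in the middle at (380,258), with stock at (343,257) and (430,257). The brush is at (278,290) and the cup at (268,151). In the side view the clear bottle is at (285,295) and the red one at (342,300). I choose the clear one and check it in a close crop.

```bash
python3 - <<'E'
from h import *
crop('top0',140,190,220,310,5,'c1a'); crop('side0',255,245,315,340,6,'c1b')
a=cv2.imread('pics/c1a.png');b=cv2.imread('pics/c1b.png');h=max(a.shape[0],b.shape[0])
p=lambda i:cv2.copyMakeBorder(i,0,h-i.shape[0],0,0,0)
c=np.hstack([p(a),p(b)]);print(a.shape,b.shape,c.shape);cv2.imwrite('pics/c1.png',c)
E
```

```text
(600, 400, 3) (570, 360, 3) (600, 760, 3)
```

View pics/c1.png

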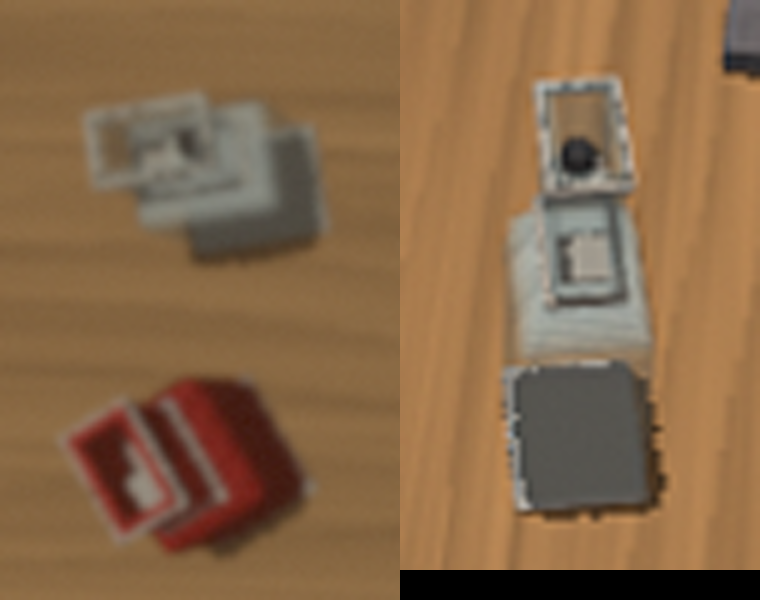

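```bash
python3 - <<'E'
from h import *
s=load('top0')
P=np.array([onz(s,p,.195) for p in [(157,211.4),(181,208.4),(183.4,224.4),(159,227.6)]])
print(P,P.mean(0)); e=(P[0]+P[3]-P[1]-P[2])/2;print('yaxis',e,np.hypot(*e[:2]),np.degrees(np.arctan2(e[1],e[0]))); e=(P[0]+P[1]-P[2]-P[3])/2; print(e,np.hypot(*e[:2]))
d=load('side0')
def pc(x,y): return (255+(x-400)/6,245+y/6)
print('side', [onz(d,pc(*p),.195) for p in [(537,80),(617,78),(632,188),(548,195)]])
g=cv2.imread('pics/top0.png')
crop('top0',300,220,460,300,4,'c2')
E
```

```text
[[0.5657 0.2409 0.195 ]
 [0.5728 0.1936 0.195 ]
 [0.5415 0.1871 0.195 ]
 [0.5339 0.235  0.195 ]] [0.553475 0.21415  0.195   ]
yaxis [-0.00735  0.0476   0.     ] 0.04816412046326601 98.7778173861371
[0.03155 0.0062  0.     ] 0.03215342127985763
side [array([0.5718, 0.1954, 0.195 ]), array([0.5442, 0.1915, 0.195 ]), array([0.5357, 0.2386, 0.195 ]), array([0.5633, 0.2444, 0.195 ])]
```

View pics/c2.png

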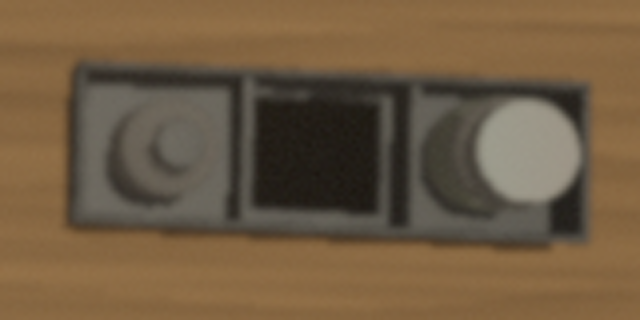

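The left mouth is light at (118,140) and the fin is white on the right, so bottle +y points to about world +y (yaw about 9°). The middle compartment's mat spans (252..380, 95..213) in the crop, and it is empty.

```bash
python3 - <<'E'
from h import *
s=load('top0')
c=lambda x,y:(300+x/4,220+y/4)
P=np.array([onz(s,c(*p),.06) for p in [(76,62),(588,84),(587,241),(70,226)]])
print(P,P.mean(0)); e=(P[0]+P[3]-P[1]-P[2])/2;print('y',np.hypot(*e[:2]),np.degrees(np.arctan2(e[1],e[0])))
e=(P[0]+P[1]-P[2]-P[3])/2;print('x',np.hypot(*e[:2]))
M=np.array([onz(s,c(*p),.008) for p in [(252,95),(382,99),(380,213),(252,209)]]);print(M,M.mean(0))
print('ball',onz(load('side0'),(255+178/6,245+155/6),.167))
print('brush',[onz(s,p,.02) for p in [(270,252),(287,252),(276,338)]])
o=telemetry.get_obs();from scipy.spatial.transform import Rotation as Ro
R=Ro.from_euler('xyz',o['ee_rot']).as_matrix();print(R.round(3),np.degrees(o['ee_rot']))
print('to bottle, tool units',R.T@(np.array([.5535,.2157,.405])-o['tool_pos'])/.05)
E
```

```text
[[ 0.5376 -0.0848  0.06  ]
 [ 0.5325 -0.3687  0.06  ]
 [ 0.4461 -0.367   0.06  ]
 [ 0.4473 -0.0831  0.06  ]] [ 0.490875 -0.2259    0.06    ]
y 0.2839174748056203 89.36430327686878
x 0.08836635389105976
[[ 0.5252 -0.1907  0.008 ]
 [ 0.5247 -0.2663  0.008 ]
 [ 0.4588 -0.2651  0.008 ]
 [ 0.4593 -0.1911  0.008 ]] [ 0.492  -0.2283  0.008 ]
ball [0.5561 0.2047 0.167 ]
brush [array([0.4998, 0.0247, 0.02  ]), array([ 0.5009, -0.0144,  0.02  ]), array([0.3062, 0.0053, 0.02  ])]
[[-0.91   0.415 -0.001]
 [ 0.415  0.91  -0.002]
 [ 0.    -0.002 -1.   ]] [-1.79888293e+02 -1.19275091e-02  1.55490318e+02]
to bottle, tool units [-8.28302992 -2.48047784 -0.02383547]
```

Request:
apply_moves(moves=[[[-0.5,-0.2,-1,0,0],[-2,-0.7,-1,-1,0],[-3.2,-1,-1,-2,0],[-4.4,-1.3,-1,-3,0],[-5.6,-1.7,-1,-3.35,0],[-6.8,-2.1,-1,-3.35,0],[-8,-2.4,-1,-3.35,0],[-8.28,-2.48,-1,-3.35,0],[-8.28,-2.48,-0.6,-3.35,0],[-8.28,-2.48,-0.6,-3.35,0]]])

```text
time: 1.35
tool_pos: [0.5538, 0.2153, 0.4318]
ee_rot: [-3.141, -0.006, -2.986]
wrist_force: [-0.3, 0.9, -1.0]
width: 0.0939
finger_force: 0.0
```

```bash
python3 - <<'E'
from h import *
s=grab('side','s1');t=grab('top','t1')
o=telemetry.get_obs();print(o['time'],o['tool_pos'],np.degrees(o['ee_rot']),o['joint_positions'])
from scipy.spatial.transform import Rotation as Ro
R=Ro.from_euler('xyz',o['ee_rot']).as_matrix()
print(R.T@(np.array([.5535,.2157,.345])-o['tool_pos'])/.05, 'bottle y dir', np.degrees(np.arctan2(R[1,1],R[0,1])))
crop('s1',225,180,345,345,3,'c3a');crop('t1',120,170,240,300,4,'c3b')
a=cv2.imread('pics/c3a.png');b=cv2.imread('pics/c3b.png')[:495];b=cv2.copyMakeBorder(b,0,495-b.shape[0],0,0,0)if b.shape[0]<495 else b
cv2.imwrite('pics/c3.png',np.hstack([a,b[:,:440]]))
E
```

```text
1.45 [0.55323044 0.21611408 0.4345197 ] [ 1.79995751e+02 -5.31459455e-02 -1.70983565e+02] [ 2.76924443e-01  1.82748330e-01  1.20525165e+00  1.87418396e-04
  1.75450478e+00 -1.45120417e+00]
[-0.00568744 -0.0091569   1.79038878] bottle y dir 99.0164310285169
```

View pics/c3.png

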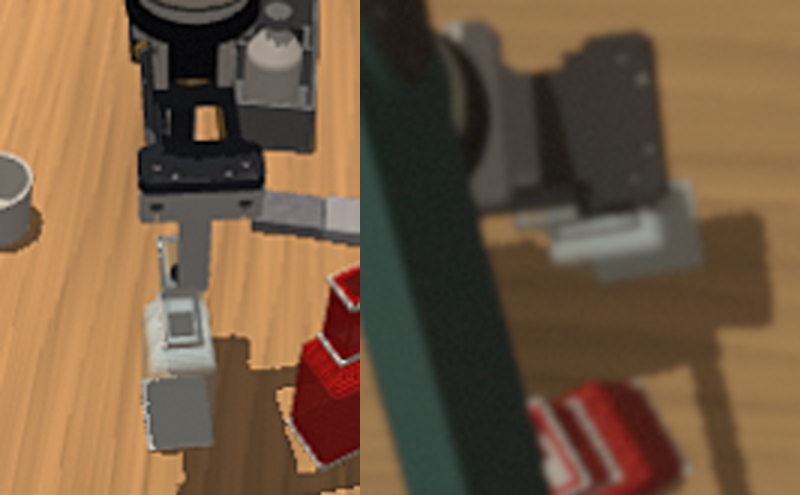

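```bash
python3 - <<'E'
from h import *
s=load('s1');o=telemetry.get_obs();T=o['tool_pos'];y=np.array([np.cos(np.radians(99)),np.sin(np.radians(99)),0])
print('tip inner/outer',proj(s,[T+[0,0,-.199]+.047*y,T+[0,0,-.199]+.0595*y]),'obs (290,276.7)')
x=np.array([y[1],-y[0],0]);B=np.array([.5535,.2157,.195])
print('mouth +x-y,+x+y,-x+y',proj(s,[B+.013*x-.022*y,B+.013*x+.022*y,B-.013*x+.022*y]), 'obs0 +x-y (277.8,258.3), +x+y (279.7,277.5), -x+y(293.7,276.3)')
print('base',proj(s,[B+[0,0,-.195]+a*.026*x+.032*y for a in(1,-1)]), 'obs',(225+148/3,180+448/3),(225+212/3,180+445/3))
print('belly top',proj(s,[B+[0,0,-.09]+a*.026*x+.032*y for a in(1,-1)]), 'obs',(225+143/3,180+380/3),(225+212/3,180+375/3))
E
```

```text
tip inner/outer [[288.2 272.9]
 [288.7 278.2]] obs (290,276.7)
mouth +x-y,+x+y,-x+y [[278.8 258.6]
 [280.1 275.5]
 [293.  275. ]] obs0 +x-y (277.8,258.3), +x+y (279.7,277.5), -x+y(293.7,276.3)
base [[273.7 330.1]
 [295.8 329. ]] obs (274.3333333333333, 329.33333333333337) (295.6666666666667, 328.33333333333337)
belly top [[273.8 305.1]
 [297.9 304. ]] obs (272.6666666666667, 306.6666666666667) (295.6666666666667, 305.0)
```

The predictions match the picture to within about 2 px, so I descend and grip.

Request:
apply_moves(moves=[[[0,0,0.9,0,0],[0,0,1.5,0,0],[0,0,1.79,0,0],[0,0,1.79,0,0],[0,0,1.79,0,1],[0,0,1.79,0,1],[0,0,1.79,0,1],[0,0,1.79,0,1],[0,0,1.79,0,1]]])

```text
time: 2.58
tool_pos: [0.5535, 0.2158, 0.3452]
ee_rot: [3.142, 0.0, -2.985]
wrist_force: [-0.3, 0.8, -0.1]
width: 0.0475
finger_force: 0.0
```

Request:
apply_moves(moves=[[[0,0,0,0,1],[0,0,0,0,1],[0,0,0,0,1],[0,0,-0.3,0,1],[0,0,-0.8,0,1],[0,0,-1.5,0,1],[0,0,-2,0,1],[0,0,-2,0,1]]])

```text
time: 3.58
tool_pos: [0.5534, 0.216, 0.4487]
ee_rot: [3.141, 0.006, -2.985]
wrist_force: [0.5, 0.2, -1.9]
width: 0.044
finger_force: 29.7
```

Request:
apply_moves(moves=[[[0,-0.8,0,0,1],[0,-1.5,0,0,1],[0,-1.5,0,0,1],[0,-1.5,0,0,1],[0,-0.25,0,0,1],[0,1,0,0,1],[0,1,0,0,1],[0,1,0,0,1],[0,1,0,0,1],[0,1,0,0,1]]])

```text
time: 4.82
tool_pos: [0.5459, 0.2642, 0.4453]
ee_rot: [-3.142, 0.0, -2.986]
wrist_force: [0.1, -0.4, -1.9]
width: 0.0445
finger_force: 29.7
```

```bash
python3 - <<'E'
from h import *
s=grab('side','s2');o=telemetry.get_obs();print(o['time'],o['tool_pos'],o['finger_force'])
u=proj(s,[o['tool_pos']+[0,0,-.18]])[0].astype(int);print(u)
crop('s2',max(u[0]-50,0),max(u[1]-40,0),u[0]+50,u[1]+80,5,'c4')
E
```

```text
4.875 [0.54590673 0.26421105 0.44531383] 29.748112857341766
[288 263]
```

View pics/c4.png

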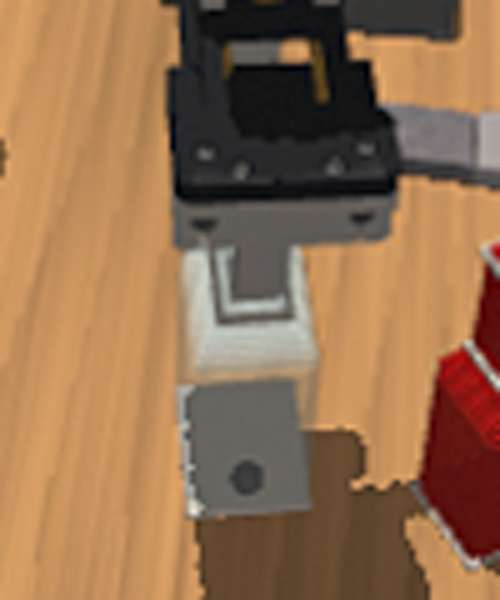

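The dark ball shows through the belly front at crop (247,477), low in the bottle. I check that against the belly floor height, and plan the carry.

```bash
python3 - <<'E'
from h import *
from scipy.spatial.transform import Rotation as Ro
s=load('s2');o=telemetry.get_obs();T=o['tool_pos'];R=Ro.from_euler('xyz',o['ee_rot']).as_matrix()
p=onz(s,(287.4,318.4),T[2]-.345+.011);print('ball in bottle frame',R.T@(p-T))
print('shift',R.T@(np.array([.4915,-.227,T[2]])-T)/.05, np.degrees(np.arctan2(R[1,1],R[0,1])))
E
```

```text
ball in bottle frame [0.00053101 0.02100623 0.33401418]
shift [ 2.59361529e+00 -9.53795118e+00 -7.19218923e-04] 98.89202857775001
```

Request:
apply_moves(moves=[[[0,0,-0.5,0,1],[0,-0.2,-1.2,0,1],[0.2,-0.8,-1.5,0,1],[0.4,-1.6,-1.5,0.2,1],[0.7,-2.5,-1.5,0.4,1],[0.9,-3.4,-1.5,0.6,1],[1.2,-4.3,-1.5,0.8,1],[1.4,-5.2,-1.5,0.96,1],[1.6,-5.8,-1.5,0.96,1],[1.7,-6.2,-1.5,0.96,1]]])

```text
time: 6.12
tool_pos: [0.5094, -0.0565, 0.5205]
ee_rot: [-3.141, 0.001, 3.128]
wrist_force: [0.1, 0.1, -1.9]
width: 0.0441
finger_force: 29.7
```

Request:
apply_moves(moves=[[[0.1,-0.8,0,0,1],[0.15,-1.5,0,0,1],[0.2,-2.2,0,0,1],[0.25,-2.9,0,0,1],[0.31,-3.41,0,0,1],[0.31,-3.41,0,0,1],[0.31,-3.41,0,0,1]]])

```text
time: 7.0
tool_pos: [0.4925, -0.2245, 0.5203]
ee_rot: [3.141, 0.0, 3.13]
wrist_force: [0.1, -0.3, -1.7]
width: 0.0437
finger_force: 29.7
```

```bash
python3 - <<'E'
from h import *
t=grab('top','t3');s=grab('side','s3');o=telemetry.get_obs();T=o['tool_pos'];print(o['time'],T,np.degrees(o['ee_rot']))
u=proj(s,[T+[0,0,-.345]]);print(u)
crop('t3',300,200,460,310,3,'a');crop('s3',260,120,370,250,3,'b')
a=cv2.imread('pics/a.png');b=cv2.imread('pics/b.png');a=cv2.copyMakeBorder(a,0,b.shape[0]-a.shape[0],0,0,0);cv2.imwrite('pics/c5.png',np.hstack([a[:,:460],b]))
# expected belly underside corners and caddy compartment corners in side view
B=T+[0,0,-.345]
print('under',proj(s,[B+[i*.026,j*.032,0] for i,j in((1,1),(-1,1))]))
print('rim near mid comp',proj(s,[[.4915+i*.045,-.084,.06] for i in(1,-1)]))
E
```

```text
7.1 [ 0.49273549 -0.22386222  0.5204574 ] [1.79986066e+02 3.28302495e-02 1.79439440e+02]
[[319.7 152.5]]
under [[310.2 158.4]
 [328.7 159.7]]
rim near mid comp [[299.7 214. ]
 [331.7 216.4]]
```

View pics/c5.png

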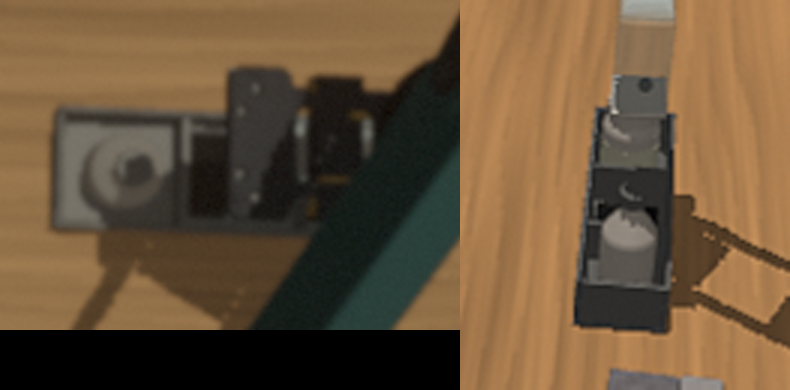

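The underside's near edge is at (310.7,157.7)–(329,159), within 1 px of the prediction, and the compartment beneath is empty. Lowering.

Request:
apply_moves(moves=[[[0.02,-0.06,0,0,1],[0.02,-0.06,0.6,0,1],[0.02,-0.06,1.3,0,1],[0.02,-0.06,2.0,0,1],[0.02,-0.06,2.6,0,1],[0.02,-0.06,3.0,0,1],[0.02,-0.06,3.15,0,1],[0.02,-0.06,3.2,0,1],[0.02,-0.06,3.25,0,1],[0.02,-0.06,3.28,0,1]]])

```text
time: 8.35
tool_pos: [0.4919, -0.2276, 0.3571]
ee_rot: [-3.141, 0.002, 3.131]
wrist_force: [-0.2, -0.3, -2.2]
width: 0.0442
finger_force: 29.7
```

Request:
apply_moves(moves=[[[0,0,0.02,0,1],[0,0,0.04,0,1],[0,0,0.06,0,1],[0,0,0.06,0,1],[0,0,0.06,0,1]]])

```text
time: 8.98
tool_pos: [0.4917, -0.2275, 0.3532]
ee_rot: [3.142, 0.0, 3.131]
wrist_force: [-0.1, -0.4, -1.8]
width: 0.0438
finger_force: 29.7
```

Not quite in contact yet, so a bit further down.

Request:
apply_moves(moves=[[[0,0,0.01,0,1],[0,0,0.02,0,1],[0,0,0.03,0,1],[0,0,0.03,0,1],[0,0,0.03,0,1]]])

```text
time: 9.6
tool_pos: [0.4917, -0.2275, 0.3531]
ee_rot: [-3.141, 0.001, 3.131]
wrist_force: [-1.8, 0.7, 4.5]
width: 0.0441
finger_force: 29.8
```

Contact is light, so I release and retreat.

Request:
apply_moves(moves=[[[0,0,0,0,0],[0,0,0,0,0],[0,0,0,0,0],[0,0,0,0,0],[0,0,0,0,0],[0,0,0,0,0],[0,0,0,0,0],[0,0,-0.3,0,0],[0,0,-0.9,0,0],[0,0,-1.6,0,0]]])

```text
time: 10.85
tool_pos: [0.4916, -0.2275, 0.4332]
ee_rot: [3.141, -0.0, 3.131]
wrist_force: [0.2, -0.2, 0.3]
width: 0.0938
finger_force: 0.0
```

Request:
apply_moves(moves=[[[0,0,-0.6,0,0],[0.3,0,-1.2,0,0],[1.3,0,-1.6,0,0],[2.2,0,-1.6,0,0],[3,0,-1.6,0,0],[3,0,-1.6,0,0],[3,0,-1.6,0,0]]])

```text
time: 11.72
tool_pos: [0.3419, -0.2259, 0.5125]
ee_rot: [-3.141, 0.002, 3.131]
wrist_force: [0.2, 0.1, -0.4]
width: 0.094
finger_force: 0.0
```

```bash
python3 - <<'E'
from h import *
t=grab('top','t4');s=grab('side','s4');o=telemetry.get_obs();print(o['time'],o['tool_pos'],o['width'])
crop('t4',290,200,460,310,3,'a');crop('s4',265,120,370,250,3,'b')
a=cv2.imread('pics/a.png')[:,:470];b=cv2.imread('pics/b.png');a=cv2.copyMakeBorder(a,0,b.shape[0]-a.shape[0],0,0,0);cv2.imwrite('pics/c6.png',np.hstack([a,b]))
print('ball exp side',proj(s,[[.4915,-.227,.019]]))
E
```

```text
11.825 [ 0.34253636 -0.22605523  0.51166045] 0.09377639482537632
ball exp side [[316.1 193.1]]
```

View pics/c6.png

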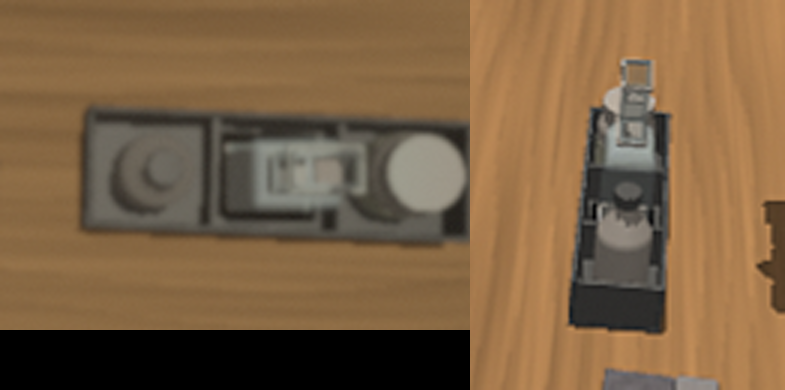

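The bottle stands upright in the middle compartment, mouth at crop (335,165) in the top view. There is no dark ball in its neck, and the neighbouring stock is undisturbed.

```bash
python3 -c "
from bench import ticket; print(ticket.close_job())"
```

```text
the job is handed in; nothing more can be done
None
```

The ball is in the belly and the bottle stands upright and released in the caddy's middle compartment, handed in at about 12 s; I freed the ball with sharp side-to-side moves along the neck's wide direction rather than by leaning the bottle, because the moves could not tilt the tool.

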